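# Check a gauge stand's spring-backed tilt plate

### The arm

A 6-joint arm with a two-finger parallel gripper is mounted at the origin on the work surface. World frame = base frame: x ahead of the robot, y to its left, z up, the work surface at z = 0. Lengths are in mm, angles in rad, forces in N, time in s.
With the tool pointing down it reaches from about 325 to 1000 mm from the base axis. Payload 5.1 kg.
Tool frame: the origin (TCP) lies on the mounting face of the last link; the fingertips stand 173 mm ahead of it and the grasp point (between the pads) lies 155 mm ahead of it; z points along the fingers, y is the line along which they close (so a half turn about z gives the same grasp; the last joint's range is limited). The gripper opens to 85 mm and grips with 20 to 120 N. Pads are 22 mm wide; open, the fingers measure 114 mm over their backs; the gripper's body (76 mm by 85 mm) begins 54 mm behind the grasp point. The pads swing forward as they close: fully open they stand 13 mm farther back than shut.
Start: joints at [-1.19, 0.124, 1.65, -0, 1.367, -0.083], TCP at [290.745, -581.338, 404.722] pointing down, gripper open.
Joint ranges: [-2.61, 2.61], [-1.02, 2.33], [0.03, 2.71], [-1.35, 4.49], [0.32, 2.68], [-2.91, 2.91]. Speed limits (rad/s): [2.57, 2.57, 3.14, 3.14, 3.14, 3.14].

### API

Orientations are given as a rotation vector (axis times angle).
In Python, from plant import manip gives the robot as it stands.
- The arm moves only by the tool jog_arm, never from a script. Its argument "moves" is a list of rows, each a list of 7 numbers: the turn, a rotation vector about the tool's x, y, z in degrees, then the shift along the tool's x, y, z in mm, then the finger opening in mm, from 0 to 85.4. In form: [[ax, ay, az, x, y, z, claw], ...]. A call has 1 to 10 rows; each row shifts and turns the commanded pose from where the row before left it, along the tool's axes as they then stand; what a row does not reach is not made up. A row lasts 1/10 s, in which the tool goes at most 50 mm and 8.59 degrees, less where a joint would pass 70% of its speed; a pose out of reach is approached as far as the arm can. A call with a gripper value outside its range is refused whole. The fingers move at their own pace and stop on an object; "newtons" is the grip in N (left out, the last holds). Time passes only in rows, so rows that do not move let the fingers close. It gives the time, the measured TCP pose, the force, the opening and the grip force at its end, in the units of the state.
- manip.state(): the state, without advancing time (a new reading comes with each control period).
- manip.read_camera(name): name is "scene" or "top" or "wrist"; returns a dict with "frame" (420x560x3 uint8, blue, green, red), "fx", "fy", "cx", "cy" (pixels), "world_to_cam" (4x4, takes a point from world to camera coordinates). Camera axes: x right, y down, z forward; pixel columns grow to the right and rows downward; lengths in mm; the calibration is good to about 2 mm. A picture is of the moment at which its call begins. There is no depth.
- manip.job_done(): hands the job in; it is judged then, once.
The state is a dict: "clock": time; "q": joint angles; "joint_velocities": joint speeds; "effort": joint torques, N m; "position": TCP position; "eef_rot": TCP orientation; "contact_force": force on the tool from outside, world axes, zero at the start; "ft_torque": the same for the moment, N m; "gripper_width": finger opening in mm; "gripper_force": force on a finger pad.
Only numpy, scipy, OpenCV 4.12 (cv2) and the standard library are available. Lean on these libraries where they do the work, as an engineer would, in place of code of your own. Each camera call takes 0.05 s, during which the arm holds its last target. There are 200 camera calls.

### The job

Check the spring-backed tilt plate of the gauge stand: with the fingertips press down slowly on the round pad at its sprung corner until the tip of the long pointer stands level with the small index block on the scale post, without running clearly past it, and hold it there for a good second. Then ease the pressure off slowly, so that the plate follows the fingers back up to rest and does not snap back, and move clear. Do not touch the pointer or the rider, do not lift the stand or push it along, and leave the other things lying around it alone.

Things in the scene. Friction and masses are not known exactly. Their poses are not given: they have to be found in the camera images.
- stand: The gauge stand, loose but heavy (about 3.5 kg). T-shaped dark base 14 mm thick, origin on the bench, z up. In its frame the wide part (x -90..90, y -35..175 mm) carries the tilt plate with the press corner towards +y; a 70 mm wide tongue to y = -220 carries the 12 mm scale post (x 0, y -188, top at 140 mm), with a white scale board 66 mm wide, 126 mm high behind it at x -18.
- tilt (a joint): Tilt of the spring-backed plate in rad: 0 at rest (up against its stop), growing as the sprung corner is pressed down, stop at 0.32. Return spring 2.0 N m/rad with 0.24 N m preload: about 4 N at the pad to start, about 10 N at 0.2 rad. It springs back to 0 when let go.
- hinge (a point): Middle of the plate's hinge line, 80 mm above the bench, at x 0, y 70 mm in the stand's frame; the line runs along the stand's x. The tilt plate is a 130 mm aluminium square, 10 mm thick, lying level with a diagonal over this line (corners 92 mm from this point towards the stand's +x, -x, +y, -y); upper face 15 mm above the line at rest.
- pad_top (a point): Centre of the upper face of the round black press pad (30 mm diameter, 7 mm tall) on the plate's sprung corner, over the coil spring; at rest 102 mm above the bench and 68 mm from the hinge line towards the stand's +y. It moves with the plate. 1 mm down here raises the pointer's tip by about 3.4 mm.
- pointer: The long straight steel pointer (a round bar of 8 mm, 5 mm at the tip) fixed to the plate's opposite corner (-y side). This is its origin, on the hinge line (same place as the hinge point), not its tip; it tilts with the plate. Not to be touched.
- pointer_tip (a point): Free end of the pointer, 230 mm from the hinge line towards the stand's -y; at rest 46 mm above the bench. It rises as the pad is pressed: height = 80 + 230 sin(tilt - 0.15) mm.
- rider (a joint): Height setting of the rider on the scale post, in m: the index block's middle is 70 mm + this above the bench. It is set beforehand, differently each time (0.003 to 0.025), and is not to be touched.
- index (a point): Middle of the end face of the rider's small brass index block (14 mm tall, 10 mm wide), about 10 mm beyond the pointer's tip. The tip is on the mark when it is level with this block, best with its middle.
- jar_mid (a point): Bystander: closed sample jar, 56 mm diameter, 75 mm tall; point half-way up.
- loading_cap_mid (a point): Bystander: aluminium loading cap, 50 mm diameter with a narrower 20 mm stem, 50 mm tall; point half-way up.
- porous_stone_mid (a point): Bystander: brown porous disc, 50 mm diameter, 12 mm thick; point half-way up.
- spanner: Bystander: steel spanner 150 mm long lying flat along its own x; origin on its underside near the middle.

How it is judged (in metres and radians):
On the way, in this order (a step that is already met when the one before it is completed fails the run):
1. the fingers press the plate so that the pointer's tip stands level with the index block (within 7 mm of its middle) for 0.8 s (z of pointer_tip in the frame of index between -0.007 and 0.007 m and contact force between the fingers and stand above 1 N), for 0.8 s.
2. the plate is let back up to rest (value of joint tilt below 0.02 rad), for 0.2 s.
At the end, for the whole second after the job is handed in: After the pointer has been held at the index block, the plate is back at rest (tilt under 0.02 rad) and still, the stand stands flat within 12 mm of where it was, and each bystander is within 15 mm of where it was (value of joint tilt below 0.02 rad and velocity of joint tilt between -0.05 and 0.05 rad/s and distance of stand from where it was at the start of the episode below 0.012 m and angle between stand's own z axis and vertical below 0.03 rad and linear speed of stand below 0.01 m/s and distance of each of jar_mid, loading_cap_mid, porous_stone_mid, spanner from where it was at the start of the episode below 0.015 m); the robot touches nothing.
It fails at once if the pointer's tip overshoots, more than 11 mm above the index block's middle (clearly past the block) (z of pointer_tip in the frame of index above 0.011 m).
It fails at once if the plate snaps back faster than 2.5 rad/s (about 170 mm/s at the pad) (velocity of joint tilt below -2.5 rad/s).
It fails at once if the robot touches the pointer or the rider (contact force between any of the fingers, the arm and pointer above 0.3 N or contact force between any of the fingers, the arm and rider above 0.3 N).
It fails at once if the stand is lifted, tipped or shifted by more than 12 mm (height (world z) of stand above 0.006 m or angle between stand's own z axis and vertical above 0.05 rad or distance of stand from where it was at the start of the episode above 0.012 m).
It fails at once if a bystander is moved by more than 15 mm or lifted (distance of any of jar_mid, loading_cap_mid, porous_stone_mid, spanner from where it was at the start of the episode above 0.015 m).
It also fails if it takes over 38 s, if anything falls off the work surface, if the arm or the gripper's body presses on something with over 40 N, if the wrist force passes 120 N, or if a joint passes its speed limit or range.

## Working session

There is one attempt and no reset: what is moved stays moved. The work goes in short steps, Python scripts to look and compute and a tool call to move; the robot and the scene stay as the last step left them, time stands still between calls to the robot, and variables do not carry over. Pictures are saved under pics/ and viewed, at most 10 in all, crops included, and the job is handed in when it is done.

Besides the shell and the picture viewer there is one more tool, called after "Request:" as name([rows], argument=value, ...), one row to a line, values as JSON. jog_arm: Moves the arm, as the interface text tells. Its arguments: {"type":"object","properties":{"moves":{"type":"array"},"newtons":{"type":"number"}},"required":["moves"]}

```bash
mkdir -p pics; cat > h.py <<'E'
import numpy as np, cv2
from plant import manip
def cam(n,f=None):
    c=manip.read_camera(n)
    if f: cv2.imwrite('pics/'+f,c['frame'])
    return c
def proj(c,p):
    q=c['world_to_cam']@np.append(p,1); return np.array([c['fx']*q[0]/q[2]+c['cx'],c['fy']*q[1]/q[2]+c['cy']])
def ray(c,uv):
    T=np.linalg.inv(c['world_to_cam']); d=T[:3,:3]@np.array([(uv[0]-c['cx'])/c['fx'],(uv[1]-c['cy'])/c['fy'],1])
    return T[:3,3],d/np.linalg.norm(d)
def onz(c,uv,z):
    o,d=ray(c,uv); return o+d*(z-o[2])/d[2]
E
python3 - <<'E'
from h import *
for n in('scene','top'):
    c=cam(n,n+'1.png'); print(n,np.linalg.inv(c['world_to_cam']).round(2).tolist(),c['fx'],c['cx'],c['cy'])
print(manip.state())
E
```

```text
scene [[-0.61, 0.53, -0.59, 1032.37], [0.79, 0.4, -0.46, 382.49], [-0.01, -0.75, -0.67, 593.82], [0.0, 0.0, 0.0, 1.0]] 435.16907468686793 278.01726862373243 203.65617350684005
top [[0.03, -1.0, 0.08, 531.16], [-1.0, -0.03, -0.01, 14.74], [0.01, -0.08, -1.0, 951.49], [0.0, 0.0, 0.0, 1.0]] 399.30333858101557 281.8057686418159 209.98396364755473
{'clock': 0.1, 'q': array([-1.18958312e+00,  1.24466424e-01,  1.65153414e+00, -1.86322905e-05,
        1.36748719e+00, -8.25934831e-02]), 'joint_velocities': array([ 0.00094634, -0.00170738, -0.00402503,  0.00236589, -0.00133142,
       -0.00079023]), 'effort': array([ 5.36158041e-04, -4.24932182e+01, -3.66653609e+01, -6.66873788e-06,
        3.91373149e-03, -1.55164474e-05]), 'position': array([ 290.67576847, -581.13961822,  403.56039907]), 'eef_rot': array([-3.05567185e+00, -7.21608960e-01,  4.70878972e-04]), 'contact_force': array([ 0.42501325, -0.89793684,  0.19153933]), 'ft_torque': array([-0.01725663, -0.00874323, -0.01548255]), 'gripper_force': 0.0, 'gripper_width': 85.48697017922157}
```

View pics/scene1.png

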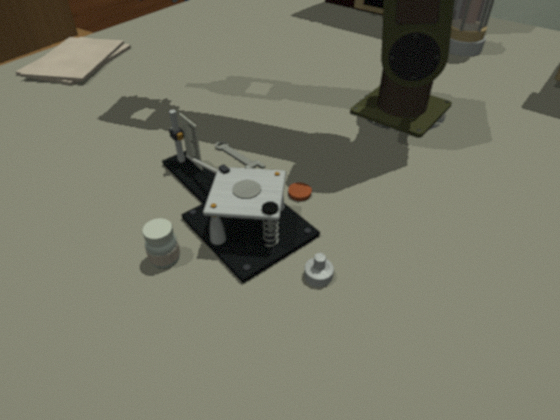

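View pics/top1.png

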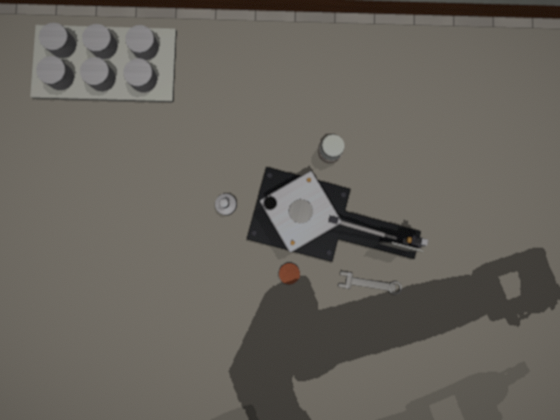

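The scene view shows the pad at (270,208) and the brass index at (180,135). In the top view the pad is at (270,203), the disc at the plate's middle is at (300,211), and the post is near (406,240). The jar is at (333,147), the cap at (226,204), the stone at (289,273) and the spanner at (370,283).

```bash
python3 - <<'E'
from h import *
t=cam('top');s=cam('scene')
def blobs(m,off,n):
    k,l,st,ce=cv2.connectedComponentsWithStats(m.astype(np.uint8))
    for i in range(1,k):
        if st[i,4]>=6: print(n,(ce[i]+off).round(1),st[i].tolist())
f=t['frame'];print(f[203,270],f[211,300],f[240,406])
sub=f[190:216,258:284]; blobs(sub.max(2)<40,(258,190),'toppad')
g=cv2.cvtColor(f,cv2.COLOR_BGR2HSV)
h2=cv2.cvtColor(s['frame'],cv2.COLOR_BGR2HSV)
for nm,h in(('top',g),('scene',h2)): blobs((h[...,0]>8)&(h[...,0]<26)&(h[...,1]>120)&(h[...,2]>90),(0,0),nm+' brass')
sub=s['frame'][195:222,255:288]; blobs(sub.max(2)<35,(255,195),'scpad')
W=(f[160:260,250:360].min(2)>95).astype(np.uint8)
k,l,st,ce=cv2.connectedComponentsWithStats(W);i=1+st[1:,4].argmax()
c=(l==i).astype(np.uint8);cn=max(cv2.findContours(c,0,2)[0],key=cv2.contourArea)
b=cv2.boxPoints(cv2.minAreaRect(cn))+[250,160];print([onz(t,p,95).round(1)for p in b],onz(t,b.mean(0),95),'pad',onz(t,(270,203),102))
a=cv2.resize(s['frame'][95:195,150:250],(600,600),interpolation=2)
d=cv2.resize(f[200:270,330:440],(600,382),interpolation=2)
cv2.imwrite('pics/c1.png',a);cv2.imwrite('pics/c2.png',d)
E
```

```text
[19 20 20] [126 129 131] [26 40 50]
toppad [265.4 201.5] [0, 0, 18, 26, 254]
top brass [409.3 239.7] [408, 238, 4, 5, 15]
top brass [288.3 272.9] [279, 263, 21, 20, 223]
scene brass [82.1 31.9] [77, 28, 15, 9, 75]
scene brass [44.7 47.4] [29, 42, 31, 12, 51]
scene brass [13.7 58.5] [0, 54, 28, 10, 31]
scene brass [179.4 133.6] [178, 132, 4, 4, 11]
scene brass [299.4 190.1] [289, 183, 23, 15, 271]
scene brass [213.1 205.1] [212, 204, 3, 3, 8]
scpad [269.6 208. ] [8, 8, 14, 11, 125]
scpad [284.2 215. ] [24, 11, 9, 16, 93]
scpad [258.3 220.5] [0, 25, 8, 2, 15]
[array([615.2,  59.4,  95. ]), array([700. , -74.6,  95. ]), array([ 563. , -158.6,   95. ]), array([480.3, -25.5,  95. ])] [589.05438867 -49.79653907  95.        ] pad [610.06088413  35.54052323 102.        ]
```

View pics/c1.png

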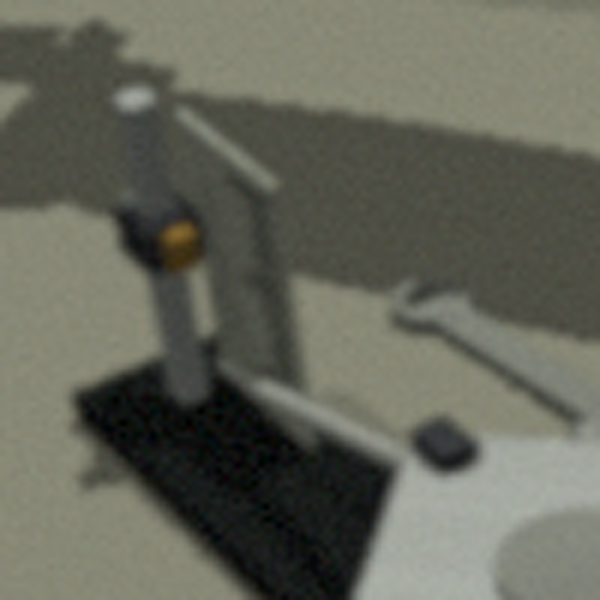

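View pics/c2.png

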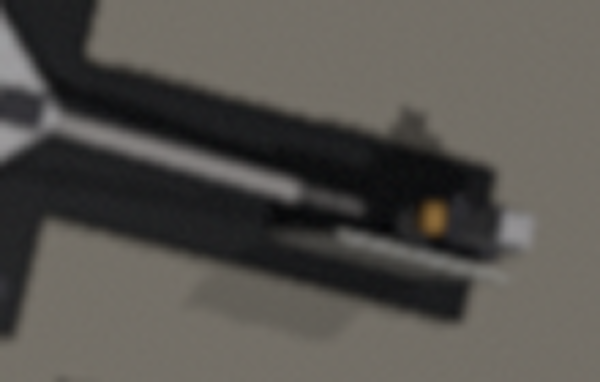

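The scene crop shows the brass block at full-frame (179.8,135.4), and the post top at (172.4,111.5). In the top crop the post top is at (424.7,242.3), the block at (409.3,239.7) and the pointer tip at about (396.5,238.3).

```bash
cat >> h.py <<'E'
def tri(c1,u1,c2,u2):
    o1,d1=ray(c1,u1);o2,d2=ray(c2,u2)
    s=np.linalg.lstsq(np.c_[d1,-d2],o2-o1,rcond=None)[0]
    a=o1+s[0]*d1;b=o2+s[1]*d2; return (a+b)/2,np.linalg.norm(a-b)
E
python3 - <<'E'
from h import *
from scipy.spatial.transform import Rotation as R
t=cam('top');s=cam('scene')
for n,a,b in(('pad',(270.3,203),(269.6,208)),('post',(424.7,242.3),(172.4,111.5)),('idx',(409.3,239.7),(179.8,135.4)),('tip',(396.5,238.3),(187,156))): print(n,*tri(t,a,s,b))
pad=onz(t,(270.3,203),102);post=onz(t,(424.7,242.3),140)
d=pad-post;d[2]=0;L=np.linalg.norm(d);u=d/L;print('pad',pad,'post',post,'L',L,'u',u)
hinge=pad-68*u;print('hinge',hinge,'disc',onz(t,(300,211),95))
o,dd=ray(s,(179.8,135.4));n=np.array([-u[1],u[0],0])  # plane stand x=0
k=np.dot(pad-o,n)/np.dot(dd,n);p=o+k*dd;print('idx on plane',p,'from hinge',np.dot(p-hinge,u))
st=manip.state();Rm=R.from_rotvec(st['eef_rot']).as_matrix();print(Rm.round(3));print('tool shift',Rm.T@(np.array([pad[0],pad[1],340])-st['position']))
E
```

```text
pad [610.71702521  34.86337667  96.50806703] 0.422131103765748
post [ 534.60569566 -282.98183377  136.48042992] 0.1109456150602189
idx [ 539.30801645 -267.42829497   86.73102062] 0.6998331800903425
tip [ 541.90777749 -252.77188487   41.06209183] 1.5591435766915647
pad [610.07751172  34.90006961 102.        ] post [ 534.55300267 -281.6532066   140.        ] L 325.4380557705925 u [0.23207031 0.97269901 0.        ]
hinge [594.29673094 -31.24346339 102.        ] disc [595.107845   -29.27444411  95.        ]
idx on plane [ 537.51665734 -269.23135035   85.05100877] from hinge -244.66755218919377
[[ 0.894  0.447 -0.   ]
 [ 0.447 -0.894  0.001]
 [ 0.    -0.001 -1.   ]]
tool shift [ 561.25081899 -408.15374265   64.6079518 ]
```

Request:
jog_arm([
  [0,0,0,20,-15,0,0],
  [0,0,0,38,-28,0,0],
  [0,0,0,40,-29,0,0],
  [0,0,0,40,-29,0,0],
  [0,0,0,40,-29,0,0],
  [0,0,0,40,-29,0,0],
  [0,0,0,40,-29,0,0],
  [0,0,0,40,-29,0,0],
  [0,0,0,40,-29,0,0],
  [0,0,0,40,-29,0,0],
])

```text
clock: 1.3
position: [506.2, -164.3, 405.0]
eef_rot: [3.057, 0.722, 0.001]
contact_force: [0.6, -0.5, 0.2]
gripper_width: -0.1
gripper_force: 0.0
```

Request:
jog_arm([
  [0,0,0,40,-29,0,0],
  [0,0,0,40,-29,10,0],
  [0,0,0,40,-29,15,0],
  [0,0,0,40,-29,15,0],
  [0,0,0,18,-15,15,0],
  [0,0,0,5,-3,10,0],
  [0,0,0,0,0,0,0],
  [0,0,0,0,0,0,0],
])

```text
clock: 2.1
position: [607.7, 31.5, 340.8]
eef_rot: [3.057, 0.721, -0.001]
contact_force: [-0.5, 0.5, -0.1]
gripper_width: -0.5
gripper_force: 0.0
```

```bash
python3 - <<'E'
from h import *
from scipy.spatial.transform import Rotation as R
st=manip.state();Rm=R.from_rotvec(st['eef_rot']).as_matrix()
print(st['clock'],st['position'],st['contact_force'],st['gripper_width'],Rm[:,2].round(4),'shift',Rm.T@(np.array([610.3,34.9,290])-st['position']))
s=cam('scene');t=cam('top')
cv2.imwrite('pics/c3.png',np.hstack([cv2.resize(s['frame'][90:240,140:320],(480,400),interpolation=2),cv2.resize(t['frame'][150:270,230:326],(320,400),interpolation=2)]))
E
```

```text
2.1 [607.70953809  31.4580966  340.84590859] [-0.52071506  0.48241083 -0.0656243 ] -0.46017252706082157 [-3.e-04 -5.e-04 -1.e+00] shift [ 3.88100782 -1.93556871 50.84343581]
```

View pics/c3.png

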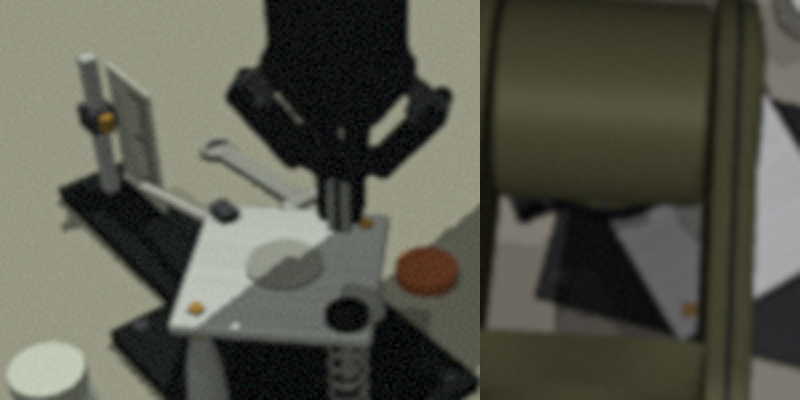

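The closed fingers are above the plate at crop (340,225), the pad is at (347,313), and the index and pointer stay visible in the scene view. I'll lower to just above the pad.

Request:
jog_arm([
  [0,0,0,2,-1,12,0],
  [0,0,0,2,-1,15,0],
  [0,0,0,0,0,15,0],
  [0,0,0,0,0,10,0],
  [0,0,0,0,0,4,0],
  [0,0,0,0,0,2,0],
  [0,0,0,0,0,2,0],
  [0,0,0,0,0,0,0],
])

```text
clock: 3.0
position: [610.8, 35.9, 281.1]
eef_rot: [3.057, 0.722, 0.001]
contact_force: [-0.2, -0.4, -1.2]
gripper_width: 0.3
gripper_force: 0.0
```

Request:
jog_arm([
  [0,0,0,0,0,1,0],
  [0,0,0,0,0,1,0],
  [0,0,0,0,0,1,0],
  [0,0,0,0,0,1,0],
  [0,0,0,0,0,1,0],
  [0,0,0,0,0,0,0],
])

```text
clock: 3.6
position: [610.6, 35.9, 275.6]
eef_rot: [-3.057, -0.722, 0.0]
contact_force: [-0.1, -0.2, 0.6]
gripper_width: 0.0
gripper_force: 0.0
```

Request:
jog_arm([
  [0,0,0,0,0,1,0],
  [0,0,0,0,0,1,0],
  [0,0,0,0,0,1,0],
  [0,0,0,0,0,1,0],
  [0,0,0,0,0,1,0],
  [0,0,0,0,0,1,0],
  [0,0,0,0,0,1,0],
  [0,0,0,0,0,1,0],
  [0,0,0,0,0,1,0],
  [0,0,0,0,0,0,0],
])

```text
clock: 4.6
position: [611.0, 37.0, 268.6]
eef_rot: [-3.055, -0.721, -0.004]
contact_force: [-2.6, 5.7, 9.2]
gripper_width: -0.0
gripper_force: 4.6
```

```bash
python3 - <<'E'
from h import *
s=cam('scene');st=manip.state();print(st['position'],st['contact_force'])
cv2.imwrite('pics/c4.png',cv2.resize(s['frame'][100:175,160:235],(600,600),interpolation=2))
u=np.array([.23207,.9727,0]);pad=np.array([610.1,34.9,0]);hin=pad-68*u
for z in (70,80,86,90,95):print(z,'tip',proj(s,hin-230*u+[0,0,z]).round(1),'idx',proj(s,hin-240*u+[0,0,z]).round(1))
E
```

```text
[611.00154565  36.96244722 268.65497556] [-2.20279436  6.32122583  8.38326453]
70 tip [184.3 144.3] idx [182.  142.3]
80 tip [183.6 140.4] idx [181.2 138.3]
86 tip [183.2 138. ] idx [180.8 136. ]
90 tip [182.9 136.4] idx [180.5 134.4]
95 tip [182.5 134.3] idx [180.2 132.3]
```

View pics/c4.png

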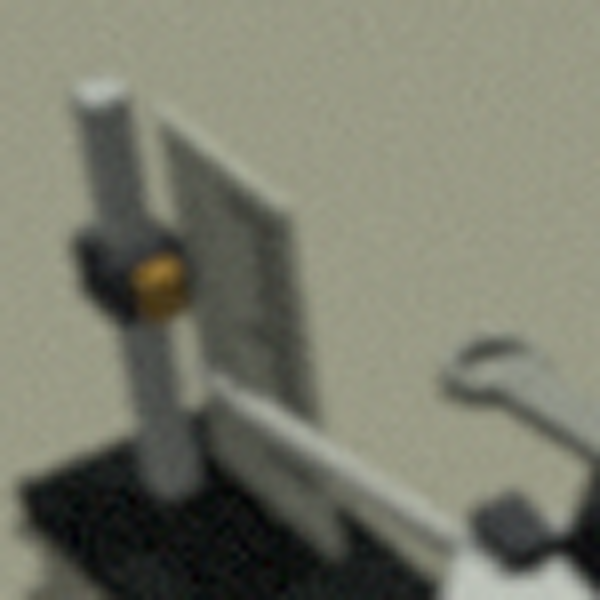

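The tip is now at about (185.6,147) and the index end-face middle is near (180,136). Level should put the tip at about (182.3,138), roughly 22 mm of rise. I'll go most of the way.

Request:
jog_arm([
  [0,0,0,0,0,1,0],
  [0,0,0,0,0,1,0],
  [0,0,0,0,0,1,0],
  [0,0,0,0,0,1,0],
  [0,0,0,0,0,0.5,0],
  [0,0,0,0,0,0.5,0],
  [0,0,0,0,0,0,0],
  [0,0,0,0,0,0,0],
])

```text
clock: 5.45
position: [611.2, 37.5, 264.3]
eef_rot: [-3.054, -0.721, -0.005]
contact_force: [-4.3, 7.8, 10.8]
gripper_width: 0.1
gripper_force: 6.0
```

```bash
python3 - <<'E'
from h import *
s=cam('scene');st=manip.state();print(st['position'],st['contact_force'])
F=s['frame'].astype(float)
for i in range(7):F+=cam('scene')['frame']
F=(F/8).astype(np.uint8)
cv2.imwrite('pics/c5.png',cv2.resize(F[110:160,160:220],(720,600),interpolation=2))
u=np.array([.23207,.9727,0]);pad=np.array([610.1,34.9,0]);hin=pad-68*u
print('posttop',proj(s,hin-258*u+[0,0,140]))
E
```

```text
[611.16863246  37.48190314 264.35102555] [-3.98974846  8.04551405  9.95473619]
posttop [172.45819012 110.07969321]
```

View pics/c5.png

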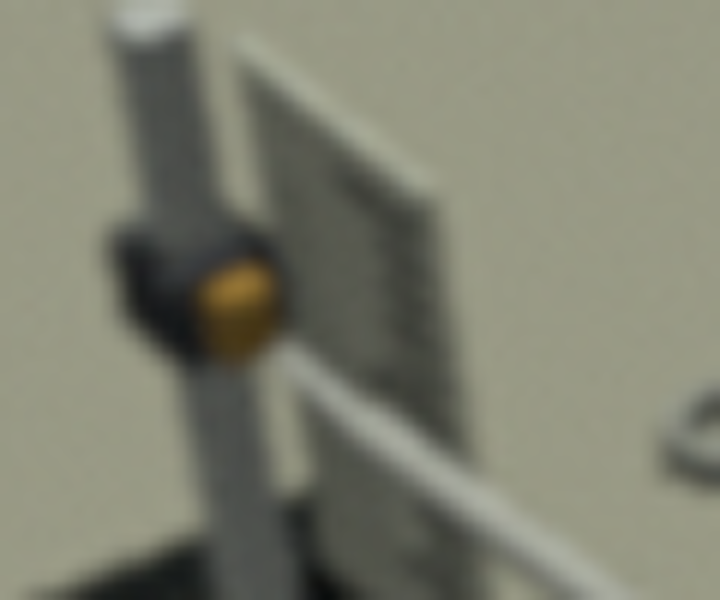

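The block's end face is centred near crop (238,330), full-frame (179.4,137). The pointer tip is at about (283,345), full-frame (183.1,138.3), so it is close to level. I'll check this with the bar line at rest and now.

```bash
python3 - <<'E'
from h import *
from scipy.optimize import least_squares
s=cam('scene');now=np.mean([cam('scene')['frame'] for i in range(6)],0).astype(np.float32)
st=manip.state();print(st['clock'],st['position'],st['contact_force'])
rest=cv2.imread('pics/scene1.png').astype(np.float32)
u=np.array([.23207,.9727,0]);hin=np.array([610.1,34.9,80])-68*u; hin[2]=80
def P(t,r):return proj(s,hin-u*r*np.cos(t-.15)+np.array([0,0,r*np.sin(t-.15)]))
def prof(im,t,r):  # bar centre perpendicular to predicted line
    p=P(t,r);d=P(t,r+5)-P(t,r-5);d/=np.linalg.norm(d);n=np.array([-d[1],d[0]])*np.sign(d[0])
    k=np.arange(-5,5.01,.25);g=im.mean(2)
    v=cv2.remap(g,(p[0]+k*n[0]).astype(np.float32)[None],(p[1]+k*n[1]).astype(np.float32)[None],1)[0]
    w=np.clip(v-np.percentile(v,60),0,None);return v,(w*k).sum()/w.sum(),n
for nm,im,t in(('rest',rest,0.),('now',now,.18)):
    for r in (140,160,180,195,210,220,226): 
        v,o,n=prof(im,t,r);print(nm,r,P(t,r).round(1),v[::4].astype(int),round(o,2),n.round(2))
print('tips',[ (t,P(t,230).round(2),round(80+230*np.sin(t-.15),1)) for t in(0,.14,.16,.18,.2)])
# brass block pixels
h=cv2.cvtColor(now.astype(np.uint8),cv2.COLOR_BGR2HSV)[125:145,172:190]
m=(h[...,0]>8)&(h[...,0]<28)&(h[...,1]>90);print(np.where(m,h[...,2],0))
E
```

```text
6.2 [611.16246388  37.47074118 264.320354  ] [-5.19043617  7.44190576  9.851542  ]
rest 140 [207.7 168.5] [112 122 137 134 113  77  44  28  24  24  26] -2.72 [-0.56  0.83]
rest 160 [202.7 165.1] [109 114 127 136 128 105  76  67  72  59  39] -2.05 [-0.56  0.83]
rest 180 [197.9 161.9] [107  92  94 116 138 125  97  77  61  41  17] -0.98 [-0.56  0.83]
rest 195 [194.4 159.5] [ 60  58  61  85 119 129 113  80  45  19   6] -0.09 [-0.56  0.83]
rest 210 [191.  157.2] [72 77 73 68 73 81 83 67 37 13  7] -0.29 [-0.56  0.83]
rest 220 [188.8 155.7] [74 72 70 69 73 82 81 62 33 14  6] -0.11 [-0.56  0.83]
rest 226 [187.4 154.8] [70 69 69 70 75 80 76 58 35 30 39] -0.05 [-0.56  0.83]
now 140 [205.9 158. ] [146 149 160 165 152 126 120 127 132 125 104] -2.35 [-0.67  0.74]
now 160 [200.6 153.3] [146 146 149 160 162 145 114  90  77  70  65] -1.52 [-0.67  0.74]
now 180 [195.4 148.7] [120  98  91 109 145 154 136 105  88  85  83] -0.27 [-0.67  0.74]
now 195 [191.7 145.3] [ 65  61  65  91 132 156 153 119  91  79  79] 0.34 [-0.67  0.74]
now 210 [188. 142.] [ 83  82  79  81 100 136 143 119  90  95 113] 0.98 [-0.6
[... 1240 characters left out ...]
  0   0   0   0   0   0]
 [  0   0   0   0   0  62  76  78  74  70  62   0   0   0   0   0   0   0]
 [  0   0   0   0   0  56  68  71  70  68  69   0   0   0   0   0   0   0]
 [  0   0   0   0   0  51  66  72  71  74   0   0   0   0   0   0   0   0]
 [  0   0   0   0   0   0  64  70  75   0   0   0   0   0   0   0   0   0]
 [  0   0   0   0   0   0   0   0   0   0   0   0   0   0   0   0   0   0]
 [  0   0   0   0   0   0   0   0   0   0   0   0   0   0   0   0   0   0]
 [  0   0   0   0   0   0   0   0   0   0   0   0   0   0   0   0   0   0]
 [  0   0   0   0   0   0   0   0   0   0   0   0   0   0   0   0   0   0]
 [  0   0   0   0   0   0   0   0   0   0   0   0   0   0   0   0   0   0]]
```

The tip reads 0–5 mm above the middle of the block. I'll ease by about 0.6 mm, hold, ease a little more and hold again.

Request:
jog_arm([
  [0,0,0,0,0,-0.3,0],
  [0,0,0,0,0,-0.3,0],
  [0,0,0,0,0,0,0],
  [0,0,0,0,0,0,0],
  [0,0,0,0,0,0,0],
  [0,0,0,0,0,0,0],
  [0,0,0,0,0,0,0],
  [0,0,0,0,0,0,0],
  [0,0,0,0,0,0,0],
  [0,0,0,0,0,0,0],
])

```text
clock: 7.2
position: [611.1, 37.4, 264.9]
eef_rot: [-3.054, -0.721, -0.005]
contact_force: [-3.7, 7.7, 10.9]
gripper_width: -0.1
gripper_force: 5.8
```

```bash
python3 - <<'E'
from h import *
F=np.mean([cam('scene')['frame'] for i in range(8)],0).astype(np.uint8)
cv2.imwrite('pics/c6.png',cv2.resize(F[120:150,168:204],(720,600),interpolation=2));st=manip.state();print(st['clock'],st['position'],st['contact_force'])
E
```

```text
7.6 [611.14015092  37.43286157 264.86257856] [-4.32237867  7.39249005 10.50846944]
```

View pics/c6.png

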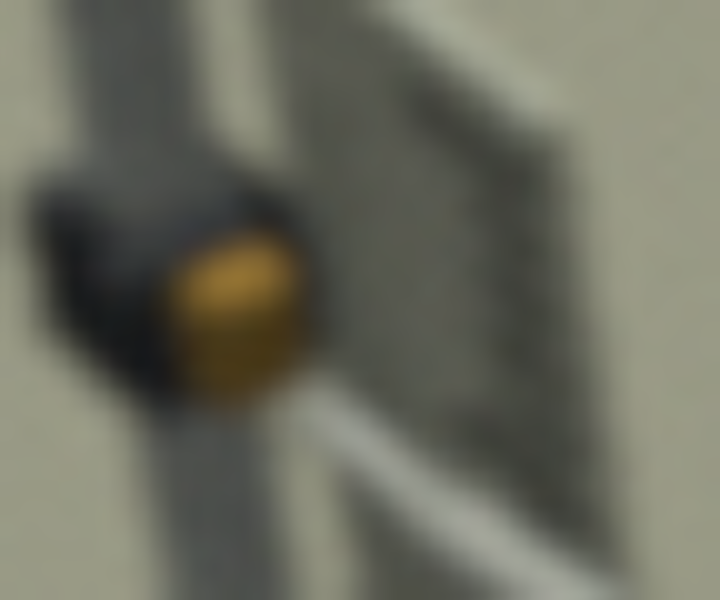

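The end face is centred at crop (235,358). The tip is at about (290,380), against about (283,398) for exact level, so it is a few mm high at most. I'll ease by another 0.6 mm and hold.

Request:
jog_arm([
  [0,0,0,0,0,-0.3,0],
  [0,0,0,0,0,-0.3,0],
  [0,0,0,0,0,0,0],
  [0,0,0,0,0,0,0],
  [0,0,0,0,0,0,0],
  [0,0,0,0,0,0,0],
  [0,0,0,0,0,0,0],
  [0,0,0,0,0,0,0],
  [0,0,0,0,0,0,0],
  [0,0,0,0,0,0,0],
])

```text
clock: 8.6
position: [611.1, 37.4, 265.4]
eef_rot: [-3.054, -0.721, -0.005]
contact_force: [-4.8, 7.1, 10.7]
gripper_width: -0.2
gripper_force: 5.7
```

Request:
jog_arm([
  [0,0,0,0,0,0,0],
  [0,0,0,0,0,0,0],
  [0,0,0,0,0,-0.3,0],
  [0,0,0,0,0,-0.3,0],
  [0,0,0,0,0,0,0],
  [0,0,0,0,0,0,0],
  [0,0,0,0,0,0,0],
  [0,0,0,0,0,0,0],
  [0,0,0,0,0,0,0],
  [0,0,0,0,0,0,0],
])

```text
clock: 9.6
position: [611.1, 37.3, 265.9]
eef_rot: [-3.054, -0.721, -0.004]
contact_force: [-3.6, 6.8, 9.4]
gripper_width: -0.3
gripper_force: 5.5
```

Request:
jog_arm([
  [0,0,0,0,0,0,0],
  [0,0,0,0,0,0,0],
  [0,0,0,0,0,-0.5,0],
  [0,0,0,0,0,-1,0],
  [0,0,0,0,0,-1,0],
  [0,0,0,0,0,-1,0],
  [0,0,0,0,0,-1,0],
  [0,0,0,0,0,-1,0],
  [0,0,0,0,0,-1,0],
  [0,0,0,0,0,-1,0],
])

```text
clock: 10.6
position: [610.8, 36.5, 272.4]
eef_rot: [-3.056, -0.722, -0.002]
contact_force: [-3.9, 1.8, 5.8]
gripper_width: 0.1
gripper_force: 3.1
```

Request:
jog_arm([
  [0,0,0,0,0,-1,0],
  [0,0,0,0,0,-1,0],
  [0,0,0,0,0,-1,0],
  [0,0,0,0,0,-1,0],
  [0,0,0,0,0,-1,0],
  [0,0,0,0,0,-1,0],
  [0,0,0,0,0,-1,0],
  [0,0,0,0,0,-1,0],
  [0,0,0,0,0,-2,0],
  [0,0,0,0,0,-3,0],
])

```text
clock: 11.6
position: [610.5, 35.9, 284.0]
eef_rot: [-3.057, -0.722, 0.001]
contact_force: [0.1, 0.5, 0.3]
gripper_width: -0.3
gripper_force: 0.0
```

Request:
jog_arm([
  [0,0,0,0,0,-8,0],
  [0,0,0,0,0,-15,0],
  [0,0,0,0,0,-20,0],
  [0,0,0,0,0,-20,0],
  [0,0,0,0,0,-15,0],
  [0,0,0,0,0,-8,0],
  [0,0,0,0,0,0,0],
  [0,0,0,0,0,0,0],
  [0,0,0,0,0,0,0],
  [0,0,0,0,0,0,0],
])

```text
clock: 12.6
position: [610.3, 35.9, 368.7]
eef_rot: [-3.057, -0.722, 0.004]
contact_force: [0.3, 0.4, 0.3]
gripper_width: 0.1
gripper_force: 0.0
```

```bash
python3 - <<'E'
from h import *
F=cam('scene')['frame'];R=cv2.imread('pics/scene1.png')
cv2.imwrite('pics/c7.png',np.hstack([cv2.resize(x[90:290,130:345],(400,372)) for x in(R,F)]));st=manip.state();print(st['clock'],st['position'],st['contact_force'])
E
```

```text
12.65 [610.3780192   35.86667866 368.89910449] [-0.4812271   0.16208439  0.56754078]
```

View pics/c7.png

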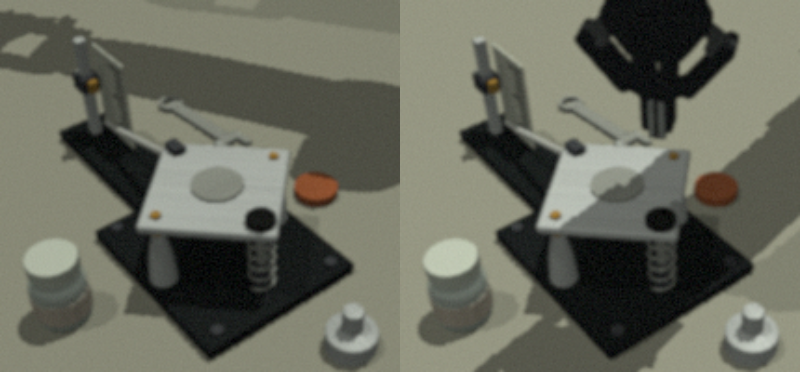

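The before and after crops match: plate at rest (pad at (260,219) in the first, (661,219) in the second), stand and bystanders in place, and fingers well clear. I'm handing in.

```bash
python3 -c "
from plant import manip
print(manip.job_done())"
```

```text
the job is handed in; nothing more can be done
None
```

I pressed the pad until the pointer tip was level with the index block (within a few mm, judged from the camera images), held it for over a second, eased it slowly back to rest and moved clear; the job is handed in, but no verdict came back.

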